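# Scan both label plates of a supply canister

## Robot

A 6-joint arm with a two-finger parallel gripper is mounted at the origin on a cart in front of the work surface, level with it; the furniture and walls round the work are solid. World frame = base frame: x ahead of the robot, y to its left, z up, the work surface at z = 0. Lengths are in m, angles in rad, forces in N, time in s.
With the tool pointing down it reaches from about 0.35 to 0.975 m from the base axis. Payload 4.9 kg.
Tool frame: the origin (TCP) lies at the very end of the fingers, on their centre line; the grasp point (between the pads) lies manip.grip_point_offset behind it (manip.grip_point_offset is the distance from the TCP to the grasp point, in m); z points along the fingers, y is the direction in which the jaws open and shut (so a half turn about z gives the same grasp; the last joint's range is limited). The gripper opens to 85 mm and grips with 20 to 120 N. Pads are 22 mm wide; open, the fingers measure 114 mm over their backs; the gripper's body (76 mm by 85 mm) begins 54 mm behind the grasp point. The pads swing forward as they close: fully open they stand 13 mm farther back than shut.
Start: joints at [1.049, 0.053, 1.613, -0, 1.476, -0.119], TCP at [0.245, 0.575, 0.231] pointing down, gripper open.
Joint ranges: [-3.01, 3.01], [-1.01, 2.22], [0.06, 2.58], [-1.02, 4.17], [0.09, 2.62], [-3.14, 3.14]. Speed limits (rad/s): [2.57, 2.57, 3.14, 3.14, 3.14, 3.14].

## Interface

Orientations are given as a unit quaternion [w, x, y, z].
In Python, from plant import status, grab_frame, camera_params, ticket, boxes_of, outline_of, manip gives the robot as it stands. The module is installed in compiled form; this text tells all that it offers.
- The arm moves only by the tool play_rows, never from a script. Its argument "deltas" is a list of rows, each a list of 2 entries, a list of its own where there are three numbers: the shift along the world's x, y, z in m, then the turn about the world's z in rad. A call has 1 to 5 rows; each row is the pose to reach, as a shift and turn from the pose commanded when the call began; what a row does not reach only later rows make up. A row lasts 1/8 s, in which the tool goes at most 62.5 mm and 10.7 degrees, less where a joint would pass 70% of its speed; a pose out of reach is approached as far as the arm can. A call with a gripper value outside its range is refused whole. "grip" is the opening, from -1 (shut) to 1 (fully open), set as the call begins (left out, the last holds). The fingers move at their own pace and stop on an object; the grip force is fixed at half the most. Time passes only in rows, so rows that repeat a pose let the fingers close. It gives the time, the measured TCP pose, the force and the opening at its end, in the units of the state.
- status.state(): the state, without advancing time (a new reading comes with each control period).
- grab_frame(name): name is "scene" or "side" or "wrist"; returns (picture, depth): 480x640x3 uint8, blue, green, red; 480x640 float32, m along the optical axis (not along the pixel's ray), 0 where there is no reading.
- camera_params(name): a dict with "mtx" (3x3 intrinsics, pixels), "world_from_camera" (4x4, takes a point from camera to world coordinates). Camera axes: x right, y up, looking along -z (the intrinsics and any distortion apply to the point x, -y, -z); pixel columns grow to the right and rows downward; lengths in m; the calibration is good to about 2 mm. A picture is of the moment at which its call begins: read the wrist's pose just before it. camera_params takes no time and is no camera call; for the wrist camera it gives the pose at the moment of the call.
- ticket.job_done(): hands the job in, once; it reports no verdict.
Trained networks look in the newest picture that a camera, given by its name, has taken for a name from the list of things; names that differ only in an ending like _2 or _b are one class to them, and where a whole thing is asked for, a point or a joint stands for the part that bears it (a point fixed in the world has none). Each returns a list of dicts, best first, with "confidence" (0 to 1); they miss things now and then, are a little off and sometimes report something else, mostly with a low value. They report only what shows in the picture. A call takes as long as a camera call.
- boxes_of(camera, name): "box" ([left, top, right, bottom] in pixels, round what is visible of it).
- outline_of(camera, name): "region" (480x640 bool, what is visible of it) and "box" ([left, top, right, bottom] in pixels, round what is visible of it).
The state is a dict: "time": time; "joint_pos": joint angles; "joint_vel": joint speeds; "joint_efforts": joint torques, N m; "tool_pos": TCP position; "tool_rot": TCP orientation; "contact_force": force on the tool from outside, world axes, zero at the start; "ft_torque": the same for the moment, N m; "gripper_width": opening from 0.0 (shut) to 1.0 (fully open).
Only numpy, scipy, OpenCV 4.12 (cv2) and the standard library are available. Lean on these libraries where they do the work, as an engineer would, in place of code of your own. Each camera call takes 0.05 s, during which the arm holds its last target.

## Task

Stand the canister upright and wholly on the scanner's round pad with its wide label plate squarely facing the scanner's window, let go of it and press the scan button fully down. Then take the canister again, turn it half round so that its narrow plate squarely faces the window, let go and press the button fully once more; leave the canister standing there on the pad. Press the button only while a plate is facing the window, and do not tip the canister or disturb the mug, the roll of tape or the apple.

Things in the scene. Friction and masses are not known exactly. Their poses are not given: they have to be found in the camera images.
- canister: loose white canister, 122 mm tall, about 0.25 kg, starts upright on the table. Origin: centre of its underside, z up its axis. Body radius 31 mm, up to z = 91 mm; on top a fixed round grey lid, 50 mm across, z = 90 to 122 mm: grip the lid from above, at any yaw. Two flat metal label plates stand out from its sides: a wide one on its +x side, a narrow one opposite, on -x; both show from above
- wide_plate (a point): middle of the outer face of the wide plate (36 mm wide, z = 17 to 73 mm), 36 mm from the axis: canister frame x = +36 mm, z = 45 mm
- narrow_plate (a point): middle of the outer face of the narrow plate (10 mm wide, z = 17 to 73 mm), 36 mm from the axis: canister frame x = -36 mm, z = 45 mm
- scanner: label scanner, fixed. Grey base plate 215 x 116 x 8 mm with a round black pad and behind it a white housing (x = 70 to 160 mm, y = -55 to 55 mm, 82 mm high) with a dark window towards the pad. Origin: on the table under the pad's centre; +x points from the pad square to the window, 69 mm away, 26 to 66 mm above the table
- pad (a point): centre of the flat top of the round rubber pad (radius 44 mm), 12 mm above the table
- scan_button (a joint): the scan button's travel in m: 0 = up, 0.006 = fully down (about 5 N). It is sprung and comes up by itself
- scan_button_top (a point): centre of the top of the scan button's round black cap (36 mm across) on top of the housing; it is pushed straight down; moves with the cap
- mug_1: bystander: white mug, 78 x 110 x 97 mm, origin at the centre of its underside
- tape_1: bystander: roll of tape lying flat, 96 mm across, 48 mm high, origin at the centre of its underside
- apple: bystander: apple, 61 mm across, 71 mm high, origin at its underside

How it is judged:
On the way, in this order (a step that is already met when the one before it is completed fails the run):
1. the canister stands released and still on the pad, its wide plate facing the window (horizontal distance between canister and pad below 0.013 m and z of canister in the frame of scanner between 0.009 and 0.016 m and angle between canister's own z axis and vertical below 0.1 rad and angle between the x axis of canister and the x axis of scanner, either way round below 0.22 rad and x of wide_plate in the frame of scanner above 0.015 m and contact force between the fingers and canister below 0.3 N and linear speed of canister below 0.02 m/s and angular speed of canister below 0.1 rad/s), for 0.2 s.
2. the scan button is pressed (more than 4 of its 6 mm) while the wide plate faces the window (horizontal distance between canister and pad below 0.013 m and z of canister in the frame of scanner between 0.009 and 0.016 m and angle between canister's own z axis and vertical below 0.1 rad and angle between the x axis of canister and the x axis of scanner, either way round below 0.22 rad and x of wide_plate in the frame of scanner above 0.015 m and value of joint scan_button above 0.004 m), for 0.1 s.
3. the canister stands released and still on the pad, its narrow plate facing the window (horizontal distance between canister and pad below 0.013 m and z of canister in the frame of scanner between 0.009 and 0.016 m and angle between canister's own z axis and vertical below 0.1 rad and angle between the x axis of canister and the x axis of scanner, either way round below 0.22 rad and x of narrow_plate in the frame of scanner above 0.015 m and contact force between the fingers and canister below 0.3 N and linear speed of canister below 0.02 m/s and angular speed of canister below 0.1 rad/s), for 0.2 s.
4. the scan button is pressed (more than 4 of its 6 mm) while the narrow plate faces the window (horizontal distance between canister and pad below 0.013 m and z of canister in the frame of scanner between 0.009 and 0.016 m and angle between canister's own z axis and vertical below 0.1 rad and angle between the x axis of canister and the x axis of scanner, either way round below 0.22 rad and x of narrow_plate in the frame of scanner above 0.015 m and value of joint scan_button above 0.004 m), for 0.1 s.
At the end, for the whole second after the job is handed in: the canister stands upright (within 0.1 rad), still and released on the pad, its axis within 13 mm of the pad's centre, with the narrow plate turned to the window within 0.22 rad (13 degrees); the scan button is up again (all of step 3 and value of joint scan_button below 0.0015 m); the robot touches nothing.
It fails at once if the scan button is pressed while neither plate faces the window (value of joint scan_button above 0.004 m and not ((horizontal distance between canister and pad below 0.013 m and z of canister in the frame of scanner between 0.009 and 0.016 m and angle between canister's own z axis and vertical below 0.1 rad and angle between the x axis of canister and the x axis of scanner, either way round below 0.22 rad and x of wide_plate in the frame of scanner above 0.015 m) or (horizontal distance between canister and pad below 0.013 m and z of canister in the frame of scanner between 0.009 and 0.016 m and angle between canister's own z axis and vertical below 0.1 rad and angle between the x axis of canister and the x axis of scanner, either way round below 0.22 rad and x of narrow_plate in the frame of scanner above 0.015 m))).
It fails at once if the canister is tipped by more than 0.6 rad (angle between canister's own z axis and vertical above 0.6 rad).
It fails at once if the mug is moved by more than 30 mm (distance of mug_1 from where it was at the start of the episode above 0.03 m).
It fails at once if the roll of tape is moved by more than 30 mm (distance of tape_1 from where it was at the start of the episode above 0.03 m).
It fails at once if the apple is moved by more than 30 mm (distance of apple from where it was at the start of the episode above 0.03 m).
It also fails if it takes over 72 s, if anything falls off the work surface, if the arm or the gripper's body presses on something with over 40 N, if the wrist force passes 120 N, or if a joint passes its speed limit or range.

## Working session

There is one attempt and no reset: what is moved stays moved. The work goes in short steps, Python scripts to look and compute and a tool call to move; the robot and the scene stay as the last step left them, time stands still between calls to the robot, and variables do not carry over. Pictures are saved under pics/ and viewed, and the job is handed in when it is done.

Besides the shell and the picture viewer there is one more tool, called after "Call:" as a command line: name --argument value ..., lists and objects as JSON in quotes. play_rows: Moves the arm, as the interface text tells. Its arguments: {"type":"object","properties":{"deltas":{"type":"array"},"grip":{"type":"number"}},"required":["deltas"]}

```bash
mkdir -p pics; cat > h.py <<'E'
import numpy as np, cv2
from plant import status, grab_frame, camera_params, ticket, boxes_of, outline_of, manip
def world(name, depth, mask, cp=None):
    cp=cp or camera_params(name); K=cp["mtx"]; T=np.array(cp["world_from_camera"])
    v,u=np.nonzero(mask&(depth>0)); d=depth[v,u]
    P=np.stack([(u-K[0][2])/K[0][0]*d, -(v-K[1][2])/K[1][1]*d, -d, np.ones_like(d)])
    return (T@P)[:3].T,u,v
def proj(name,p):
    cp=camera_params(name); K=np.array(cp["mtx"]); T=np.array(cp["world_from_camera"])
    q=np.linalg.inv(T)@np.append(p,1); return (K@np.array([q[0],-q[1],-q[2]])/-q[2])[:2]
E
python3 - <<'E'
from h import *
print(manip.grip_point_offset, status.state())
for n in ["scene","side","wrist"]:
    im,d=grab_frame(n); cv2.imwrite(f"pics/{n}0.png",im); np.save(f"{n}0.npy",d)
    cp=camera_params(n); print(n,cp)
    for t in ["canister","scanner","scan_button_top","mug_1","tape_1","apple","wide_plate"]:
        print(t,[(np.round(b["box"]),round(b["confidence"],2)) for b in boxes_of(n,t)][:3])
E
```

```text
0.0187 {'time': 0.0, 'joint_pos': array([ 1.04899316e+00,  5.33409391e-02,  1.61429894e+00,  1.37139161e-05,
        1.47597223e+00, -1.18997281e-01]), 'joint_vel': array([-4.72985072e-04,  1.82233761e-05,  6.77557666e-04, -9.91218160e-05,
       -9.80373051e-04, -1.13364409e-03]), 'joint_efforts': array([-1.25024893e-03, -3.93687129e+01, -3.70172381e+01, -1.11821232e-04,
        7.29892374e-03, -1.10685187e-05]), 'tool_pos': array([0.24468559, 0.57444167, 0.23006992]), 'tool_rot': array([-3.24488349e-04,  2.00044652e-01,  9.79786261e-01, -9.56192616e-04]), 'contact_force': array([ 0.117841  , -0.11412966,  0.54828323]), 'ft_torque': array([-0.02342236, -0.03249655,  0.01791303]), 'gripper_width': 1.0043919013677858}
scene {'mtx': array([[499.36418016,   0.        , 314.6871444 ],
       [  0.        , 499.36418016, 243.77146821],
       [  0.        ,   0.        ,   1.        ]]), 'world_from_camera': array([[ 0.63583822,  0.59398338, -0.49284227,  0.01720163],
       [-0.7717887 ,  0.49527403, -0.39880552, -0.31058714],
       [ 0.00720813,  0.63394588,  0.77334382,  0.89540378],

[... 1453 characters left out ...]
ate [(array([249., 201., 273., 254.]), 0.62)]
wrist {'mtx': array([[330.85627346,   0.        , 321.29138955],
       [  0.        , 330.85627346, 246.49953674],
       [  0.        ,   0.        ,   1.        ]]), 'world_from_camera': array([[ 3.92552566e-01, -8.87738498e-01, -2.40463807e-01,
         1.83874088e-01],
       [ 9.19729557e-01,  3.78853777e-01,  1.02797651e-01,
         6.00740746e-01],
       [-1.56810871e-04, -2.61515152e-01,  9.65199358e-01,
         3.74286249e-01],
       [ 0.00000000e+00,  0.00000000e+00,  0.00000000e+00,
         1.00000000e+00]])}
canister [(array([103., 431., 150., 480.]), 0.68)]
scanner []
scan_button_top []
mug_1 []
tape_1 []
apple []
wide_plate []
```

View pics/scene0.png

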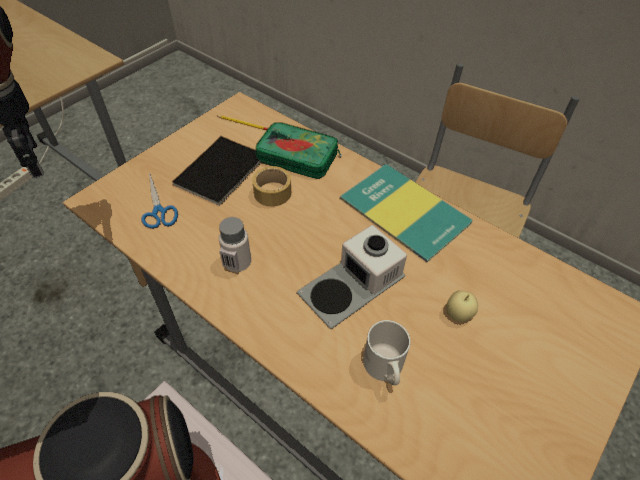

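View pics/side0.png

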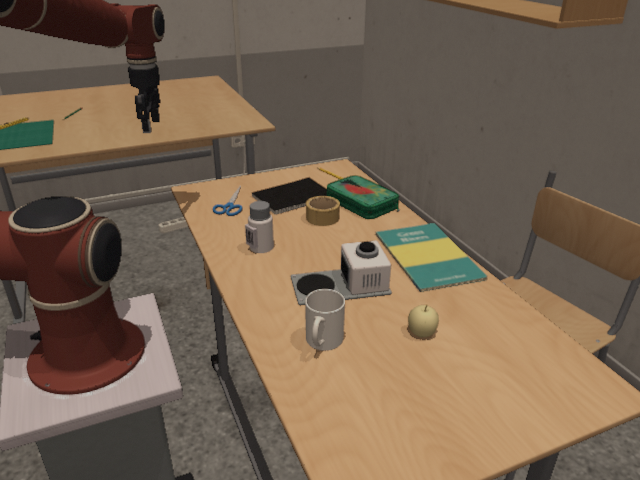

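```bash
python3 - <<'E'
from h import *
for n,b,sb in [("scene",(205,205,265,280),(290,215,420,335)),("side",(235,190,285,262),(285,230,395,312))]:
    d=np.load(f"{n}0.npy")
    def pts(b):
        m=np.zeros(d.shape,bool); m[b[1]:b[3],b[0]:b[2]]=1
        return world(n,d,m)[0]
    p=pts(b); q=p[(p[:,2]>.113)&(p[:,2]<.135)]; print(n,"lid",len(q),q.mean(0),q.min(0),q.max(0))
    p=pts(sb); q=p[(p[:,2]>.074)&(p[:,2]<.087)]; c,s,a=cv2.minAreaRect(q[:,:2].astype(np.float32)); print("house",c,s,a,q[:,2].mean())
    q=p[p[:,2]>.088];print("button",len(q),q.mean(0),q.max(0))
    im=cv2.imread(f"pics/{n}0.png")
    x0,y0,x1,y1=min(b[0],sb[0]),min(b[1],sb[1]),max(b[2],sb[2]),max(b[3],sb[3])
    cv2.imwrite(f"pics/{n}0c.png",cv2.resize(im[y0:y1,x0:x1],None,fx=3.5,fy=3.5,interpolation=cv2.INTER_CUBIC))
E
```

```text
scene lid 407 [0.4349799  0.24998812 0.12206346] [0.41156428 0.2278929  0.11305515] [0.46227054 0.27749143 0.12726911]
house (0.5613002181053162, -0.049351513385772705) (0.2714656591415405, 0.12513525784015656) 51.04697036743164 0.08196937466700178
button 584 [ 0.56157896 -0.03547208  0.09777247] [0.63530606 0.02992847 0.10921738]
side lid 201 [0.43733216 0.24576296 0.12094331] [0.41425182 0.2234539  0.11307327] [0.46262621 0.27596131 0.1257065 ]
house (0.5465322732925415, -0.06311827898025513) (0.31569361686706543, 0.1271350234746933) 48.390262603759766 0.08120111962979905
button 561 [ 0.52643479 -0.06717108  0.09586497] [0.63684515 0.02469942 0.10658126]
```

The scene view shows the canister at about (235,245), the scanner's pad at (331,298), its button at (376,244), the mug at (387,350), the tape at (272,187) and the apple at (461,307). The plate that shows faces the lower left. My scanner boxes took in some of the mug, so I'm measuring again.

```bash
python3 - <<'E'
from h import *
for n,hb,pb in [("scene",(335,222,412,300),(308,274,356,318)),("side",(335,234,395,296),(294,271,338,299))]:
    d=np.load(f"{n}0.npy"); im=cv2.imread(f"pics/{n}0.png")
    m=np.zeros(d.shape,bool); m[hb[1]:hb[3],hb[0]:hb[2]]=1
    p,u,v=world(n,d,m); 
    k=p[:,2]>.076; q=p[k&(p[:,2]<.087)]; r=cv2.minAreaRect(q[:,:2].astype(np.float32)); print(n,"house",r,np.median(q[:,2]))
    # robust: directions by percentiles
    q=p[p[:,2]>.096]; print("btn",len(q),q.mean(0),np.ptp(q,axis=0)); print(cv2.minEnclosingCircle(q[:,:2].astype(np.float32)))
    m[:]=0; m[pb[1]:pb[3],pb[0]:pb[2]]=1
    m&=(im.max(2)<60); p,u,v=world(n,d,m); q=p[(p[:,2]<.02)&(p[:,2]>.003)]; print("pad",cv2.fitEllipse(cv2.convexHull((q[:,:2]*1000).astype(np.float32))),q[:,2].mean(),len(q))
im=cv2.imread("pics/scene0.png")
a=cv2.resize(im[205:285,195:275],(560,560),interpolation=cv2.INTER_CUBIC);cv2.imwrite("pics/can0.png",a)
E
```

```text
scene house ((0.6040121912956238, 0.00559697300195694), (0.11037301272153854, 0.09342586994171143), 78.58607482910156) 0.08258547745676748
btn 243 [0.60502622 0.00359484 0.10312146] [0.04219478 0.04905597 0.01320468]
((0.6067000031471252, 0.0037181044463068247), 0.025428270921111107)
pad ((505.5623779296875, 27.773122787475586), (85.45402526855469, 116.4210433959961), 87.71167755126953) 0.01293649726132284 1110
side house ((0.5807381868362427, -0.0437193363904953), (0.23664861917495728, 0.1100635901093483), 61.12608337402344) 0.08188143857118063
btn 155 [ 0.59959148 -0.00806793  0.10212297] [0.15690121 0.16040652 0.01052228]
((0.5510330200195312, -0.058545805513858795), 0.10781077295541763)
pad ((493.4234313964844, 27.08322525024414), (83.16834259033203, 87.86917877197266), 162.53668212890625) 0.012362128062333309 512
```

View pics/can0.png

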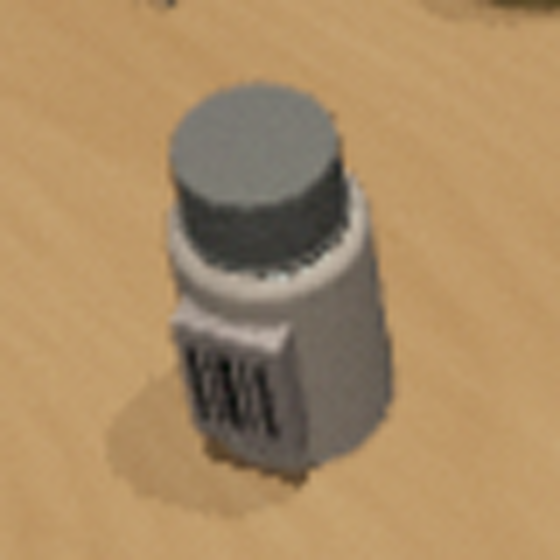

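The crop shows the wide barcode plate facing the lower left of the scene view (plate at about (230,259) in the full picture). Next I'll hover over the canister and look with the wrist camera.

Call:
play_rows --deltas '[[[0.03,-0.05,0],0],[[0.06,-0.1,0],0],[[0.09,-0.15,0],0],[[0.12,-0.2,0],0],[[0.15,-0.25,0],0]]' --grip 1

```text
time: 1.82
tool_pos: [0.3957, 0.3233, 0.2316]
tool_rot: [0.0, 0.2, 0.98, 0.0]
contact_force: [0.4, -0.7, 0.1]
gripper_width: 0.996
```

Call:
play_rows --deltas '[[[0.02,-0.04,0],0],[[0.042,-0.077,0],0],[[0.042,-0.077,0],0]]'

```text
time: 2.2
tool_pos: [0.4381, 0.246, 0.2315]
tool_rot: [0.0, 0.202, 0.979, -0.0]
contact_force: [0.2, 0.1, 0.4]
gripper_width: 1.003
```

```bash
python3 - <<'E'
from h import *
s=status.state();print(s["time"],s["tool_pos"],s["tool_rot"],s["joint_pos"])
im,d=grab_frame("wrist");cv2.imwrite("pics/w1.png",im);np.save("w1.npy",d)
cp=camera_params("wrist")
p,u,v=world("wrist",d,np.ones(d.shape,bool),cp)
k=(p[:,2]>.115)&(p[:,2]<.13)&(np.hypot(p[:,0]-.436,p[:,1]-.248)<.06); q=p[k]
print(len(q),q.mean(0),cv2.minEnclosingCircle(q[:,:2].astype(np.float32)))
np.save("p1.npy",np.c_[p,u,v])
E
```

```text
2.2 [0.4380777  0.24601847 0.23149481] [ 2.44017190e-04  2.02161472e-01  9.79352173e-01 -8.25949032e-06] [ 3.63626422e-01 -2.47248453e-01  1.89189287e+00 -2.76899032e-04
  1.49654550e+00 -8.00020482e-01]
3035 [0.43537952 0.25481948 0.12223455] ((0.43629300594329834, 0.25446733832359314), 0.024985257536172867)
```

View pics/w1.png

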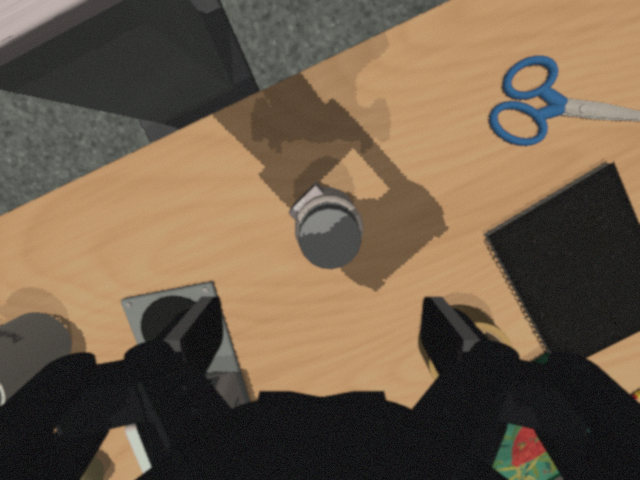

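```bash
python3 - <<'E'
from h import *
im=cv2.imread("pics/w1.png")
a=cv2.resize(im[165:275,275:385],(770,770),interpolation=cv2.INTER_CUBIC)[:600];cv2.imwrite("pics/w1c.png",a)
D=np.load("p1.npy");p=D[:,:3];c=np.array([.4363,.2545]);r=np.hypot(*(p[:,:2]-c).T)
k=(p[:,2]>.060)&(p[:,2]<.080)&(r<.045)&(r>.031)
print(k.sum(),p[k].mean(0),D[k,3:].mean(0)); q=p[k,:2]-c; print(np.degrees(np.arctan2(q[:,1].mean(),q[:,0].mean())))
print(cv2.minAreaRect(q.astype(np.float32)))
E
```

```text
322 [0.4054368  0.24406982 0.07236986] [304.60869565 200.27950311]
-161.32738775333584
((-0.02936939150094986, -0.010621931403875351), (0.010095246136188507, 0.035440266132354736), 19.5768985748291)
```

View pics/w1c.png

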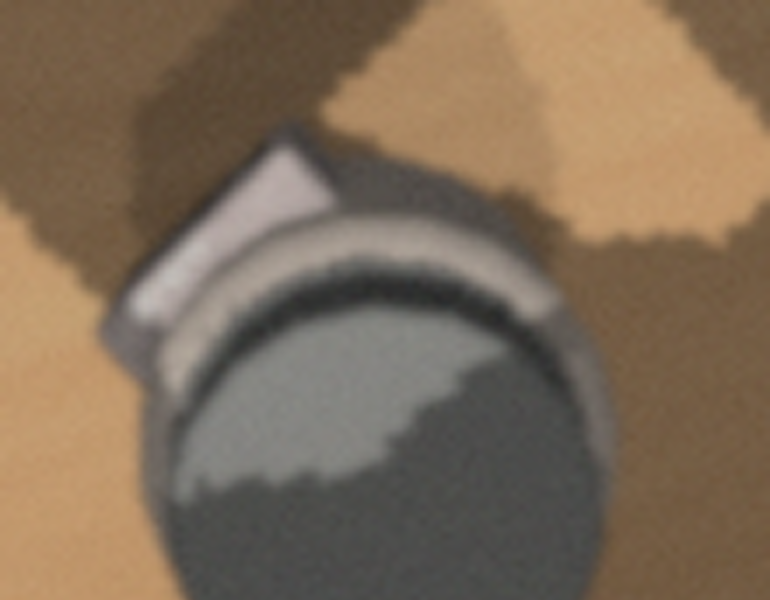

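The wrist view gives the lid centre at (0.436, 0.2545), with the 25 mm radius it should have. The wide plate lies at about 199.5°, 35 mm wide, which also fits. Before grasping I'll pre-turn the wrist by −137° and move over to view the scanner from the wrist.

Call:
play_rows --deltas '[[[0.004,-0.044,0.012],-0.18],[[0.008,-0.088,0.024],-0.36],[[0.012,-0.132,0.036],-0.54],[[0.016,-0.176,0.048],-0.72],[[0.02,-0.22,0.06],-0.9]]'

```text
time: 2.88
tool_pos: [0.4569, 0.028, 0.2918]
tool_rot: [0.0, 0.608, 0.794, 0.0]
contact_force: [0.7, -0.1, -0.9]
gripper_width: 0.998
```

Call:
play_rows --deltas '[[[0,0,0],-0.18],[[0,0,0],-0.36],[[0,0,0],-0.54],[[0,0,0],-0.72],[[0,0,0],-0.9]]'

```text
time: 3.5
tool_pos: [0.4569, 0.0294, 0.2913]
tool_rot: [-0.0, 0.893, 0.451, 0.0]
contact_force: [0.4, -0.0, -0.7]
gripper_width: 1.001
```

Call:
play_rows --deltas '[[[0,0,0],-0.18],[[0,0,0],-0.36],[[0,0,0],-0.54],[[0,0,0],-0.59],[[0,0,0],-0.59]]'

```text
time: 4.12
tool_pos: [0.4569, 0.0291, 0.2913]
tool_rot: [-0.0, 0.985, 0.175, 0.0]
contact_force: [0.2, 0.3, 0.3]
gripper_width: 0.999
```

```bash
python3 - <<'E'
from h import *
s=status.state();print(s["time"],s["tool_pos"],s["tool_rot"],s["joint_pos"])
im,d=grab_frame("wrist");cv2.imwrite("pics/w2.png",im);np.save("w2.npy",d)
cp=camera_params("wrist")
p,u,v=world("wrist",d,np.ones(d.shape,bool),cp)
np.save("p2.npy",np.c_[p,u,v]);
g=im.max(2)[v,u]
near=(np.hypot(p[:,0]-.604,p[:,1]-.0055)<.085)
q=p[near&(p[:,2]>.075)&(p[:,2]<.088)];print("house",cv2.minAreaRect(q[:,:2].astype(np.float32)),np.median(q[:,2]))
q=p[near&(p[:,2]>.094)];print("btn",len(q),q.mean(0),np.percentile(q[:,2],[50,90,99]),cv2.minEnclosingCircle(q[:,:2].astype(np.float32)))
k=(np.hypot(p[:,0]-.4935,p[:,1]-.0275)<.055)&(p[:,2]<.02)&(g<50);q=p[k]
print("pad",k.sum(),q.mean(0),cv2.minEnclosingCircle(q[:,:2].astype(np.float32)))
E
```

```text
4.125 [0.45691021 0.02912334 0.2913163 ] [-1.85017460e-04  9.84613973e-01  1.74743493e-01  2.27244102e-05] [-9.93585602e-02 -3.91029302e-01  1.90580030e+00  3.69052424e-04
  1.62687839e+00  1.12016794e+00]
house ((0.6054691076278687, 0.005333602428436279), (0.11030057817697525, 0.09116747975349426), 78.00920867919922) 0.08221471109157535
btn 2121 [0.60775976 0.0057551  0.10060906] [0.10341185 0.10512363 0.1060664 ] ((0.608686089515686, 0.0049176593311131), 0.025535494089126587)
pad 3609 [0.49445984 0.03040209 0.01232898] ((0.4938355088233948, 0.030169261619448662), 0.04268048703670502)
```

View pics/w2.png

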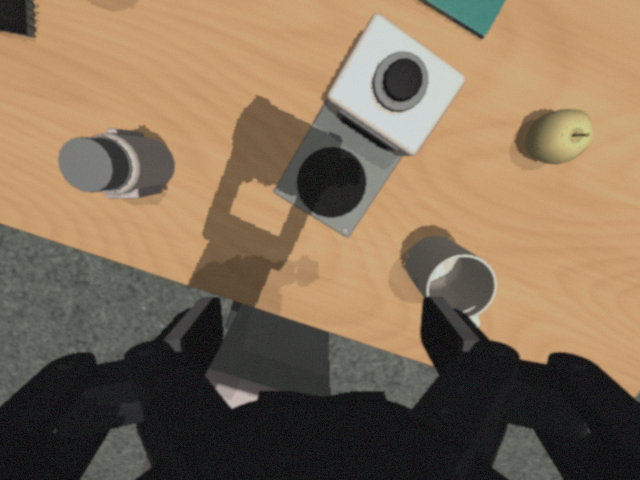

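The wrist view shows the pad at (332,181) and the button at (404,80). That gives pad ≈ (0.4935, 0.0295), housing axis yaw ≈ −12.1° and button ≈ (0.607, 0.005, 0.105). The pad-to-housing distance of 114 mm matches the given 115 mm. Now I'll go for the lid.

Call:
play_rows --deltas '[[[-0.005,0.056,-0.02],0],[[-0.01,0.112,-0.04],0],[[-0.015,0.168,-0.07],0],[[-0.0206,0.225,-0.1],0],[[-0.0206,0.225,-0.12],0]]'

```text
time: 4.8
tool_pos: [0.4347, 0.2563, 0.1698]
tool_rot: [-0.0, 0.984, 0.177, -0.001]
contact_force: [-1.0, 0.9, 0.0]
gripper_width: 1.003
```

Call:
play_rows --deltas '[[[0,0,-0.02],0],[[0,0,-0.04],0],[[0,0,-0.06],0],[[0,0,-0.076],0],[[0,0,-0.076],0]]'

```text
time: 5.42
tool_pos: [0.4356, 0.2522, 0.0938]
tool_rot: [0.0, 0.985, 0.173, -0.001]
contact_force: [0.0, 0.8, -0.8]
gripper_width: 1.004
```

```bash
python3 - <<'E'
from h import *
s=status.state();print(s["time"],s["tool_pos"],s["tool_rot"],s["joint_pos"],s["contact_force"])
im,d=grab_frame("wrist");cv2.imwrite("pics/w3.png",im)
p,u,v=world("wrist",d,np.ones(d.shape,bool))
k=(p[:,2]>.116)&(p[:,2]<.128)&(np.hypot(p[:,0]-.436,p[:,1]-.254)<.03); q=p[k]
print(len(q),q.mean(0),cv2.minEnclosingCircle(q[:,:2].astype(np.float32)))
E
```

```text
5.425 [0.43555519 0.25222956 0.09384963] [ 2.71218277e-04  9.84879547e-01  1.73234999e-01 -1.35665832e-03] [ 3.76939487e-01 -1.11052162e-01  2.01231513e+00  1.61051849e-05
  1.24309666e+00  1.59950350e+00] [ 0.03343394  0.83002134 -0.83924356]
12011 [0.44025711 0.254319   0.12327794] ((0.4381650984287262, 0.25377586483955383), 0.0252741277217865)
```

View pics/w3.png

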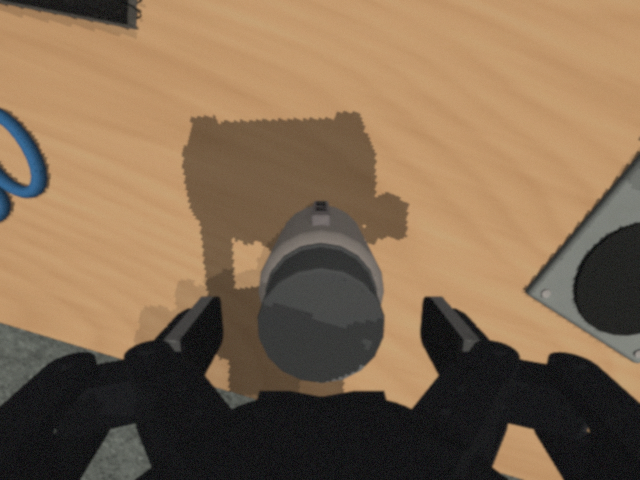

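The narrow plate shows at (321,212), straight above the lid centre (321,318), so the canister is aligned with the tool's x axis. Closing the gripper.

Call:
play_rows --deltas '[[[0.001,0.0015,0],0],[[0.001,0.0015,0],0],[[0.001,0.0015,0],0],[[0.001,0.0015,0],0],[[0.001,0.0015,0],0]]' --grip -1

```text
time: 6.1
tool_pos: [0.4385, 0.2548, 0.0968]
tool_rot: [-0.0, 0.985, 0.174, 0.001]
contact_force: [0.6, -1.5, 6.2]
gripper_width: 0.564
```

Call:
play_rows --deltas '[[[0,0,0],0],[[0,0,0],0],[[0,0,0.01],0],[[0,0,0.03],0],[[0,0,0.05],0]]'

```text
time: 6.72
tool_pos: [0.4363, 0.2542, 0.1448]
tool_rot: [0.0, 0.985, 0.174, -0.001]
contact_force: [-0.1, 0.4, -2.2]
gripper_width: 0.566
```

```bash
python3 - <<'E'
from h import *
s=status.state();print(s["time"],s["tool_pos"],s["tool_rot"],s["joint_pos"],s["contact_force"])
im,d=grab_frame("wrist");cv2.imwrite("pics/w4.png",im)
im,d=grab_frame("side");cv2.imwrite("pics/s4.png",im[120:360,140:460])
E
```

```text
6.725 [0.4363421  0.25420441 0.14484208] [ 1.09505405e-04  9.84822250e-01  1.73561442e-01 -1.24487903e-03] [ 3.79880688e-01 -1.67452425e-01  1.97152212e+00  3.01482888e-04
  1.34000505e+00  1.60171771e+00] [-0.1073954   0.42794649 -2.16152345]
```

View pics/w4.png

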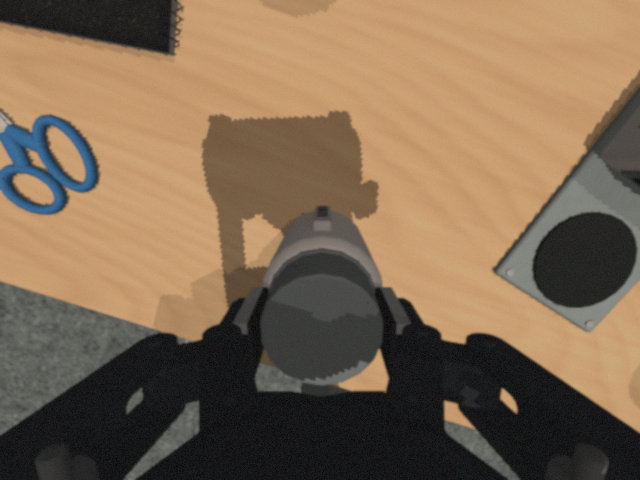

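View pics/s4.png

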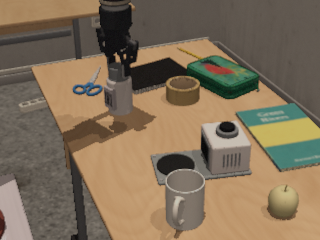

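The canister is held, aligned and lifted. I'll carry it to the pad, turning by +2.58 rad in total.

Call:
play_rows --deltas '[[[0.006,-0.022,0.02],0.172],[[0.012,-0.044,0.02],0.344],[[0.018,-0.066,0.02],0.516],[[0.024,-0.088,0.02],0.688],[[0.03,-0.11,0.02],0.86]]'

```text
time: 7.45
tool_pos: [0.4665, 0.1437, 0.1636]
tool_rot: [-0.001, 0.821, 0.571, -0.001]
contact_force: [0.2, 0.1, -3.5]
gripper_width: 0.565
```

Call:
play_rows --deltas '[[[0.0054,-0.023,0],0.172],[[0.011,-0.046,0],0.344],[[0.016,-0.069,0],0.516],[[0.022,-0.092,0],0.688],[[0.027,-0.1142,0],0.86]]'

```text
time: 8.07
tool_pos: [0.4935, 0.0296, 0.1636]
tool_rot: [-0.001, 0.509, 0.861, -0.0]
contact_force: [0.0, 1.3, -2.5]
gripper_width: 0.56
```

Call:
play_rows --deltas '[[[0,0,0],0.172],[[0,0,0],0.344],[[0,0,0],0.516],[[0,0,0],0.688],[[0,0,0],0.862]]'

```text
time: 8.7
tool_pos: [0.4933, 0.0304, 0.1635]
tool_rot: [-0.001, 0.102, 0.995, 0.0]
contact_force: [-0.6, -0.2, -1.6]
gripper_width: 0.563
```

Call:
play_rows --deltas '[[[0,0,0],0],[[0,0,-0.01],0]]'

```text
time: 8.95
tool_pos: [0.4947, 0.0303, 0.1551]
tool_rot: [0.0, 0.106, 0.994, 0.0]
contact_force: [-0.1, -0.6, -3.2]
gripper_width: 0.566
```

```bash
python3 - <<'E'
from h import *
s=status.state();print(s["time"],s["tool_pos"],s["tool_rot"],s["joint_pos"],s["contact_force"])
q=s["tool_rot"];print("x yaw",2*np.degrees(np.arctan2(q[2],q[1])))
im,d=grab_frame("wrist");cv2.imwrite("pics/w5.png",im)
im,d=grab_frame("side");cv2.imwrite("pics/s5.png",cv2.resize(im[180:360,240:440],None,fx=2.5,fy=2.5))
im,d=grab_frame("scene");cv2.imwrite("pics/sc5.png",cv2.resize(im[180:360,260:460],None,fx=2.5,fy=2.5))
E
```

```text
8.95 [0.49465214 0.03026609 0.15511909] [4.77927008e-04 1.06396667e-01 9.94323649e-01 3.10954343e-05] [-8.92050726e-02 -2.04959933e-01  1.98596244e+00  4.65916695e-05
  1.35963335e+00 -1.44681425e+00] [-0.08615916 -0.581242   -3.15587871]
x yaw 167.7847176646049
```

View pics/w5.png

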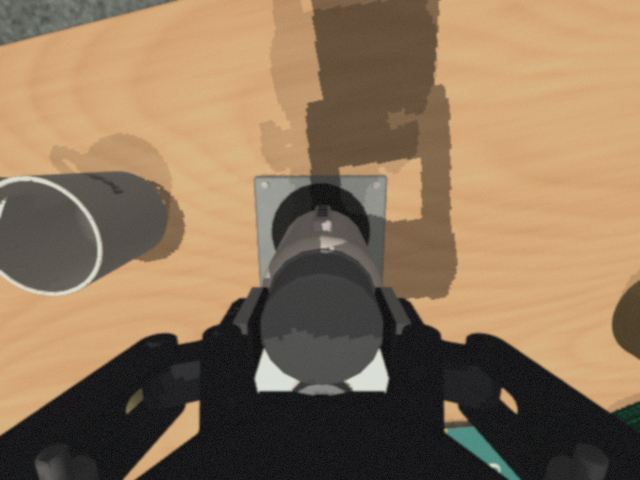

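View pics/s5.png

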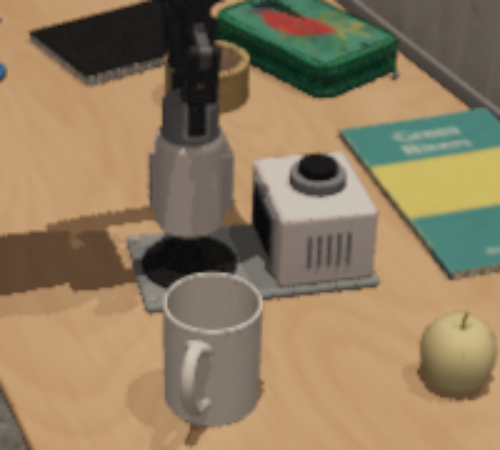

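View pics/sc5.png

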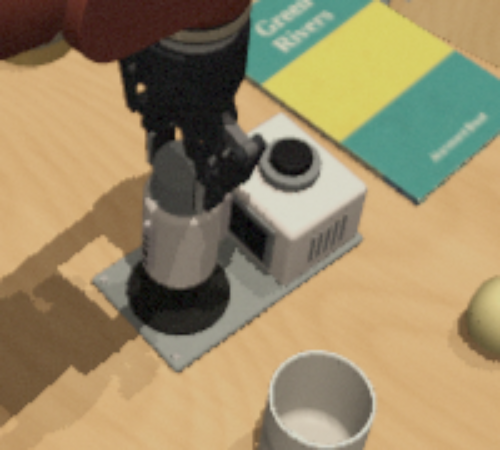

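The canister hangs over the pad. In the wrist view the narrow plate is at (323,212) and the base-plate edge is level, from (254,177) to (386,177). Lowering onto the pad.

Call:
play_rows --deltas '[[[0,0,-0.015],0],[[0,0,-0.03],0],[[0,0,-0.04],0],[[0,0,-0.042],0],[[0,0,-0.042],0]]'

```text
time: 9.72
tool_pos: [0.4945, 0.0303, 0.1133]
tool_rot: [-0.0, 0.105, 0.994, 0.0]
contact_force: [-0.2, -0.4, -2.6]
gripper_width: 0.562
```

Call:
play_rows --deltas '[[[0,0,-0.002],0],[[0,0,-0.002],0]]'

```text
time: 9.98
tool_pos: [0.4946, 0.0303, 0.1116]
tool_rot: [0.0, 0.105, 0.994, -0.0]
contact_force: [0.4, 0.0, -3.7]
gripper_width: 0.563
```

Call:
play_rows --deltas '[[[0,0,-0.002],0],[[0,0,-0.002],0]]'

```text
time: 10.22
tool_pos: [0.4943, 0.0303, 0.1092]
tool_rot: [-0.0, 0.105, 0.994, -0.0]
contact_force: [0.2, 0.2, -2.9]
gripper_width: 0.572
```

Call:
play_rows --deltas '[[[0,0,-0.0015],0],[[0,0,-0.0015],0]]'

```text
time: 10.48
tool_pos: [0.495, 0.0302, 0.1089]
tool_rot: [0.001, 0.105, 0.994, -0.0]
contact_force: [-1.6, -0.0, 2.9]
gripper_width: 0.561
```

Call:
play_rows --deltas '[[[0,0,-0.0015],0],[[0,0,-0.0015],0]]'

```text
time: 10.72
tool_pos: [0.4957, 0.0302, 0.1089]
tool_rot: [0.001, 0.105, 0.994, -0.0]
contact_force: [-2.6, 0.5, 9.5]
gripper_width: 0.564
```

Contact with the pad. I'll ease up slightly, open, then retreat.

Call:
play_rows --deltas '[[[0,0,0.002],0],[[0,0,0.002],0]]'

```text
time: 10.98
tool_pos: [0.4949, 0.0302, 0.1089]
tool_rot: [0.001, 0.105, 0.994, 0.0]
contact_force: [-1.2, 0.6, 4.5]
gripper_width: 0.564
```

Call:
play_rows --deltas '[[[0,0,0],0],[[0,0,0],0],[[0,0,0],0],[[0,0,0.003],0],[[0,0,0.01],0]]' --grip 1

```text
time: 11.6
tool_pos: [0.4941, 0.0303, 0.1183]
tool_rot: [-0.0, 0.105, 0.994, -0.0]
contact_force: [0.1, 0.0, 0.9]
gripper_width: 0.999
```

Call:
play_rows --deltas '[[[0,0,0.02],0],[[0,0,0.04],0],[[0,0,0.07],0],[[0,0,0.1],0],[[0,0,0.1],0]]'

```text
time: 12.22
tool_pos: [0.4963, 0.0301, 0.2221]
tool_rot: [0.003, 0.105, 0.994, 0.0]
contact_force: [0.2, -0.1, -0.7]
gripper_width: 1.002
```

```bash
cat > chk.py <<'E'
from h import *
import sys
t=sys.argv[1]
s=status.state();print(s["time"],s["tool_pos"],s["tool_rot"],s["joint_pos"],s["contact_force"],s["gripper_width"])
im,d=grab_frame("wrist");cv2.imwrite(f"pics/w{t}.png",im)
p,u,v=world("wrist",d,np.ones(d.shape,bool))
k=(p[:,2]>.128)&(p[:,2]<.142)&(np.hypot(p[:,0]-.4935,p[:,1]-.0295)<.05); q=p[k]
if len(q)>50: print("lid",len(q),q.mean(0),cv2.minEnclosingCircle(q[:,:2].astype(np.float32)))
q=p[(np.hypot(p[:,0]-.607,p[:,1]-.005)<.04)&(p[:,2]>.094)&(p[:,2]<.12)]
if len(q)>50: print("btn",len(q),q.mean(0),np.percentile(q[:,2],[50,90]),cv2.minEnclosingCircle(q[:,:2].astype(np.float32)))
im,d=grab_frame("scene");cv2.imwrite(f"pics/sc{t}.png",cv2.resize(im[180:360,260:460],None,fx=2.5,fy=2.5))
E
python3 chk.py 6
```

```text
12.225 [0.49625733 0.03011895 0.22206456] [3.42173737e-03 1.05187766e-01 9.94446490e-01 6.09064939e-05] [-8.91926592e-02 -2.59807150e-01  1.91793618e+00  1.10503045e-05
  1.47661907e+00 -1.44922332e+00] [ 0.20879565 -0.13373338 -0.70395563] 1.001520463409525
lid 3492 [0.49348669 0.03150458 0.132069  ] ((0.4946308135986328, 0.03139117732644081), 0.025156602263450623)
btn 1161 [0.60452318 0.0060268  0.10110261] [0.10159473 0.10248201] ((0.6064716577529907, 0.0052317166700959206), 0.01827332191169262)
```

View pics/w6.png

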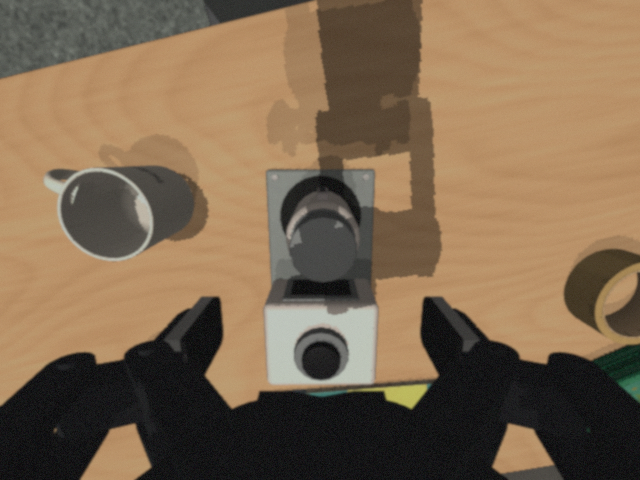

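View pics/sc6.png

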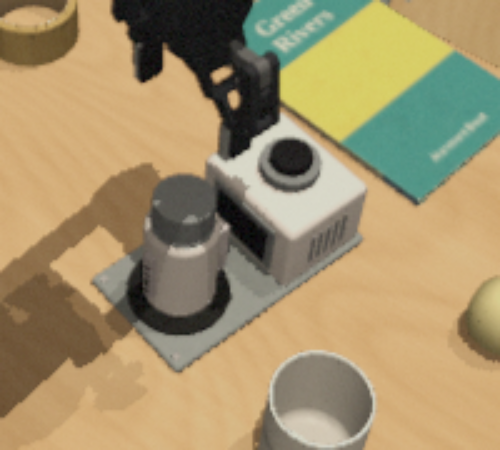

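The canister stands on the pad with its lid centre about 2 mm from the pad centre. The narrow plate is at the back, so the wide plate faces the window. Next I'll shut the gripper and go to the button.

Call:
play_rows --deltas '[[[0.03,-0.006,0],0],[[0.06,-0.012,0],0],[[0.09,-0.018,-0.02],0],[[0.113,-0.024,-0.06],0],[[0.113,-0.024,-0.08],0]]' --grip -1

```text
time: 12.95
tool_pos: [0.6057, 0.0061, 0.1335]
tool_rot: [-0.003, 0.105, 0.994, -0.0]
contact_force: [-0.8, -1.2, -0.3]
gripper_width: 0.005
```

Call:
play_rows --deltas '[[[0,0,0],0],[[0,0,0],0],[[0,0,-0.01],0],[[0,0,-0.02],0],[[0,0,-0.02],0]]'

```text
time: 13.58
tool_pos: [0.6064, 0.0064, 0.117]
tool_rot: [-0.001, 0.105, 0.994, 0.0]
contact_force: [0.2, 0.5, 0.5]
gripper_width: 0.001
```

```bash
python3 chk.py 7; python3 -c "
from h import *
im,d=grab_frame('side');cv2.imwrite('pics/s7.png',cv2.resize(im[180:330,250:430],None,fx=3,fy=3))"
```

```text
13.575 [0.60642445 0.00638321 0.11703949] [-1.09874905e-03  1.05204546e-01  9.94449997e-01  2.20558974e-06] [-1.12126687e-01  1.06068979e-01  1.75357628e+00 -1.08126542e-05
  1.28414488e+00 -1.47212065e+00] [0.1858023  0.4548973  0.48395697] 0.0005112856433994314
lid 11265 [0.50524463 0.0291841  0.13466492] ((0.49834251403808594, 0.030730314552783966), 0.024853333830833435)
btn 3830 [0.59939148 0.0071133  0.09892862] [0.0956933  0.10519923] ((0.6086685061454773, 0.005388356279581785), 0.025615684688091278)
```

View pics/sc7.png

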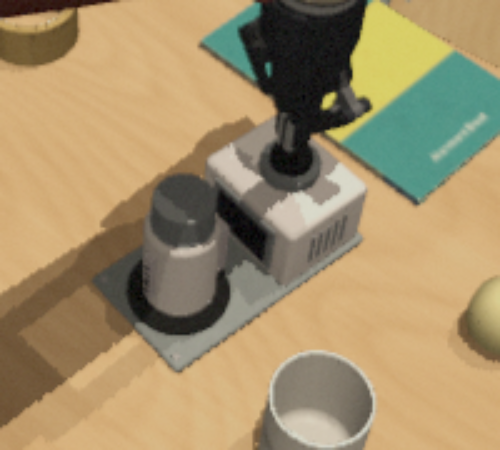

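View pics/s7.png

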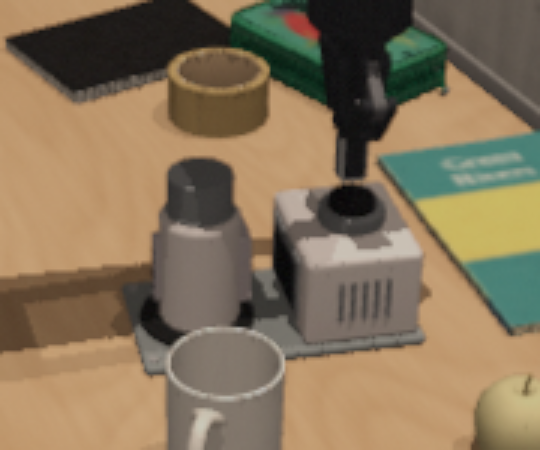

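Both views show the fingertips centred over the cap. Pressing down in steps.

Call:
play_rows --deltas '[[[0,0,-0.005],0],[[0,0,-0.01],0],[[0,0,-0.013],0],[[0,0,-0.015],0],[[0,0,-0.015],0]]'

```text
time: 14.35
tool_pos: [0.6073, 0.0063, 0.1034]
tool_rot: [-0.0, 0.105, 0.994, -0.0]
contact_force: [-1.6, -0.2, 2.0]
gripper_width: 0.004
```

Call:
play_rows --deltas '[[[0,0,-0.002],0],[[0,0,-0.003],0],[[0,0,-0.003],0]]'

```text
time: 14.72
tool_pos: [0.6076, 0.0062, 0.1007]
tool_rot: [0.0, 0.105, 0.994, -0.0]
contact_force: [-0.8, -0.5, 3.5]
gripper_width: 0.001
```

Call:
play_rows --deltas '[[[0,0,-0.002],0],[[0,0,-0.003],0],[[0,0,-0.003],0]]'

```text
time: 15.1
tool_pos: [0.6077, 0.0063, 0.098]
tool_rot: [0.0, 0.105, 0.994, -0.0]
contact_force: [-2.9, 1.0, 5.6]
gripper_width: -0.0
```

Call:
play_rows --deltas '[[[0,0,-0.001],0],[[0,0,-0.002],0],[[0,0,-0.002],0]]'

```text
time: 15.48
tool_pos: [0.6078, 0.0063, 0.0979]
tool_rot: [0.0, 0.105, 0.994, -0.0]
contact_force: [-6.8, 0.3, 14.2]
gripper_width: -0.003
```

The button bottomed out: the force rose to 14 N with no more travel at z = 0.098. I'll lift and return over the canister.

Call:
play_rows --deltas '[[[0,0,0.02],0],[[0,0,0.06],0],[[0,0,0.11],0],[[-0.03,0.006,0.125],0],[[-0.06,0.012,0.125],0]]'

```text
time: 16.1
tool_pos: [0.5479, 0.0182, 0.2228]
tool_rot: [0.002, 0.105, 0.994, 0.0]
contact_force: [-0.2, -0.5, -0.1]
gripper_width: 0.002
```

Call:
play_rows --deltas '[[[-0.03,0.006,0],0],[[-0.053,0.012,0],0],[[-0.053,0.012,0],0],[[-0.053,0.012,0],0]]' --grip 1

```text
time: 16.6
tool_pos: [0.4949, 0.0301, 0.2204]
tool_rot: [0.0, 0.105, 0.994, -0.0]
contact_force: [0.8, -0.0, -0.3]
gripper_width: 0.842
```

```bash
python3 chk.py 8
```

```text
16.6 [0.49492496 0.03010176 0.22041563] [ 3.71857073e-04  1.05236289e-01  9.94447174e-01 -5.24347937e-05] [-8.93968000e-02 -2.57794477e-01  1.91903218e+00 -1.17267999e-04
  1.47961301e+00 -1.44931946e+00] [ 0.76374995 -0.00512535 -0.29254034] 0.8422365559241226
lid 3550 [0.49490455 0.03136148 0.13421653] ((0.4959375560283661, 0.03111095353960991), 0.02504182979464531)
btn 1780 [0.60491686 0.00610408 0.10064548] [0.10345238 0.10486738] ((0.6082987189292908, 0.005380141548812389), 0.025744270533323288)
```

View pics/w8.png

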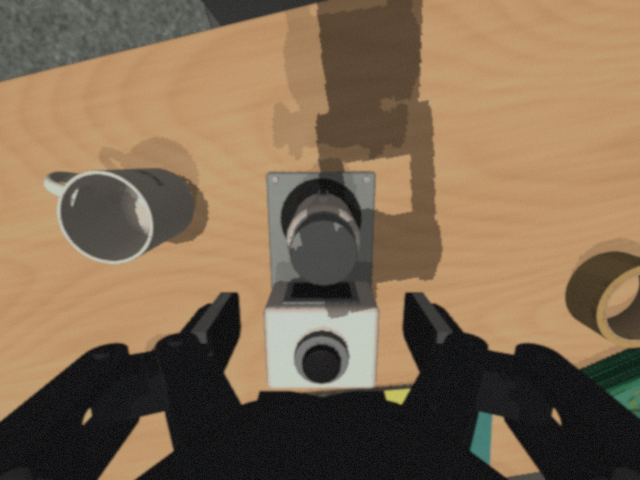

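Call:
play_rows --deltas '[[[0,0,-0.03],0],[[0,0,-0.06],0],[[0,0,-0.09],0],[[0,0,-0.105],0],[[0,0,-0.11],0]]'

```text
time: 17.32
tool_pos: [0.4943, 0.0302, 0.1095]
tool_rot: [-0.001, 0.105, 0.994, -0.0]
contact_force: [0.3, -1.0, 0.1]
gripper_width: 1.001
```

Call:
play_rows --deltas '[[[0,0,0],0],[[0,0,0],0],[[0,0,0],0],[[0,0,0],0],[[0,0,0],0]]' --grip -1

```text
time: 17.95
tool_pos: [0.4958, 0.0303, 0.1122]
tool_rot: [0.002, 0.105, 0.994, 0.0]
contact_force: [0.5, 1.7, 5.7]
gripper_width: 0.563
```

Call:
play_rows --deltas '[[[0,0,0],0],[[0,0,0.01],0],[[0,0,0.025],0],[[0,0,0.025],0]]'

```text
time: 18.45
tool_pos: [0.4953, 0.0301, 0.1369]
tool_rot: [0.001, 0.105, 0.994, -0.0]
contact_force: [0.3, 1.4, -2.6]
gripper_width: 0.555
```

```bash
python3 chk.py 9
```

```text
18.45 [0.49529786 0.03010784 0.13694171] [ 1.46672461e-03  1.05228085e-01  9.94447031e-01 -3.67256682e-05] [-8.93143876e-02 -1.85674620e-01  2.00121282e+00 -1.24493392e-04
  1.32312257e+00 -1.44923363e+00] [ 0.25241804  1.37214804 -2.55792225] 0.5549299859350666
lid 1166 [0.47535895 0.03465423 0.13327954] ((0.4887189567089081, 0.03130710497498512), 0.025878895074129105)
```

View pics/sc9.png

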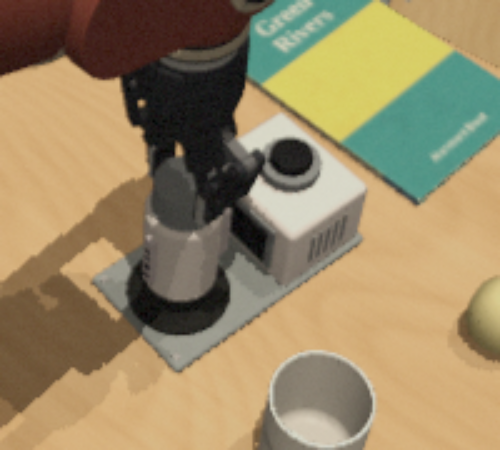

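Lifted 25 mm. I'll turn it half round (−π, which keeps the last joint in range).

Call:
play_rows --deltas '[[[0,0,0.005],-0.175],[[0,0,0.01],-0.35],[[0,0,0.01],-0.525],[[0,0,0.01],-0.7],[[0,0,0.01],-0.875]]'

```text
time: 19.18
tool_pos: [0.4938, 0.0303, 0.1444]
tool_rot: [-0.001, 0.519, 0.855, -0.0]
contact_force: [-0.4, -0.4, -2.8]
gripper_width: 0.561
```

Call:
play_rows --deltas '[[[0,0,0],-0.175],[[0,0,0],-0.35],[[0,0,0],-0.525],[[0,0,0],-0.7],[[0,0,0],-0.875]]'

```text
time: 19.8
tool_pos: [0.4938, 0.0303, 0.1444]
tool_rot: [-0.001, 0.832, 0.554, -0.001]
contact_force: [-0.4, -0.0, -2.3]
gripper_width: 0.556
```

Call:
play_rows --deltas '[[[0,0,0],-0.175],[[0,0,0],-0.35],[[0,0,0],-0.525],[[0,0,0],-0.7],[[0,0,0],-0.875]]'

```text
time: 20.42
tool_pos: [0.4938, 0.0303, 0.1444]
tool_rot: [-0.0, 0.989, 0.149, -0.001]
contact_force: [0.0, 0.6, -2.5]
gripper_width: 0.562
```

Call:
play_rows --deltas '[[[0,0,0],-0.175],[[0,0,0],-0.35],[[0,0,0],-0.517],[[0,0,0],-0.517],[[0,0,0],-0.517]]'

```text
time: 21.05
tool_pos: [0.4941, 0.0303, 0.1449]
tool_rot: [0.0, 0.995, -0.104, -0.0]
contact_force: [0.0, 0.6, -3.5]
gripper_width: 0.56
```

```bash
python3 chk.py 10
```

```text
21.05 [0.49411888 0.03026392 0.14490499] [ 1.01260740e-05  9.94549053e-01 -1.04269118e-01 -3.63194852e-04] [-8.92752673e-02 -1.94660265e-01  1.99496452e+00 -9.46762848e-06
  1.34201502e+00  1.69044119e+00] [ 0.02085435  0.60176509 -3.52185522] 0.559976616242984
lid 2490 [0.51345607 0.025474   0.13498878] ((0.49750906229019165, 0.029111409559845924), 0.030117670074105263)
btn 7241 [0.60791965 0.00521046 0.10062423] [0.10365695 0.10514537] ((0.6084517240524292, 0.005130851175636053), 0.025895696133375168)
```

View pics/w10.png

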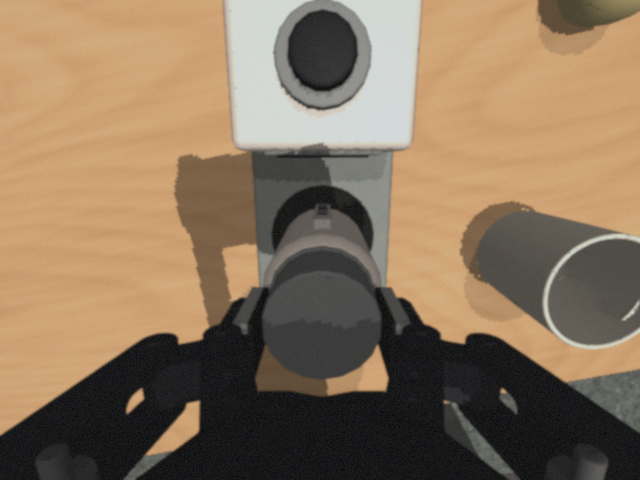

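View pics/sc10.png

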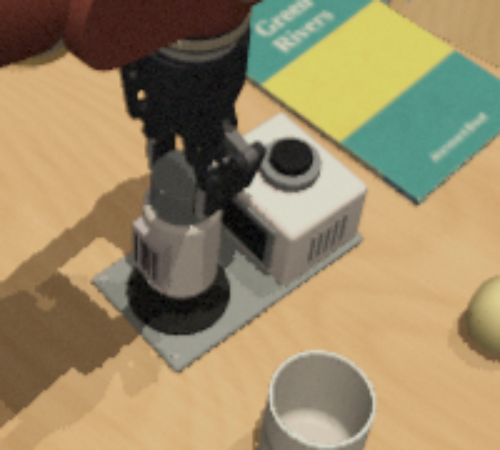

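The narrow plate at (323,213) now points squarely at the housing, and the wide barcode plate is at the back. Lowering.

Call:
play_rows --deltas '[[[0,0,-0.012],0],[[0,0,-0.024],0],[[0,0,-0.029],0],[[0,0,-0.031],0],[[0,0,-0.031],0]]'

```text
time: 21.78
tool_pos: [0.4944, 0.0303, 0.1143]
tool_rot: [-0.0, 0.994, -0.105, -0.0]
contact_force: [-0.2, 0.1, -2.7]
gripper_width: 0.557
```

Call:
play_rows --deltas '[[[0,0,-0.0015],0],[[0,0,-0.0015],0]]'

```text
time: 22.02
tool_pos: [0.4945, 0.0303, 0.113]
tool_rot: [-0.0, 0.994, -0.105, 0.0]
contact_force: [-0.3, 0.2, -2.6]
gripper_width: 0.561
```

Call:
play_rows --deltas '[[[0,0,-0.0015],0],[[0,0,-0.0015],0]]'

```text
time: 22.28
tool_pos: [0.4951, 0.0301, 0.1123]
tool_rot: [0.0, 0.994, -0.105, 0.001]
contact_force: [-0.6, -0.4, 2.5]
gripper_width: 0.561
```

Contact. Releasing.

Call:
play_rows --deltas '[[[0,0,0],0],[[0,0,0],0],[[0,0,0],0],[[0,0,0.003],0],[[0,0,0.01],0]]' --grip 1

```text
time: 22.9
tool_pos: [0.4941, 0.0303, 0.1213]
tool_rot: [-0.0, 0.994, -0.105, -0.0]
contact_force: [0.5, 0.3, -0.9]
gripper_width: 1.002
```

Call:
play_rows --deltas '[[[0,0,0.02],0],[[0,0,0.04],0],[[0,0,0.07],0],[[0,0,0.1],0],[[0,0,0.1],0]]'

```text
time: 23.52
tool_pos: [0.4962, 0.0301, 0.225]
tool_rot: [-0.0, 0.994, -0.105, 0.003]
contact_force: [0.3, 0.4, -0.3]
gripper_width: 1.0
```

```bash
python3 chk.py 11
```

```text
23.525 [0.49619175 0.03011592 0.22498306] [-4.28665437e-05  9.94426366e-01 -1.05380731e-01  3.33188835e-03] [-8.91910957e-02 -2.61702990e-01  1.91461656e+00 -2.35604981e-05
  1.48201479e+00  1.69276193e+00] [ 0.31511693  0.43644466 -0.32608691] 1.0002704324926288
lid 3392 [0.49377354 0.02876965 0.13196663] ((0.4927331805229187, 0.029046541079878807), 0.025046169757843018)
btn 1978 [0.60682273 0.00528733 0.10140429] [0.10151964 0.10256511] ((0.607140302658081, 0.008293907158076763), 0.020706860348582268)
```

View pics/w11.png

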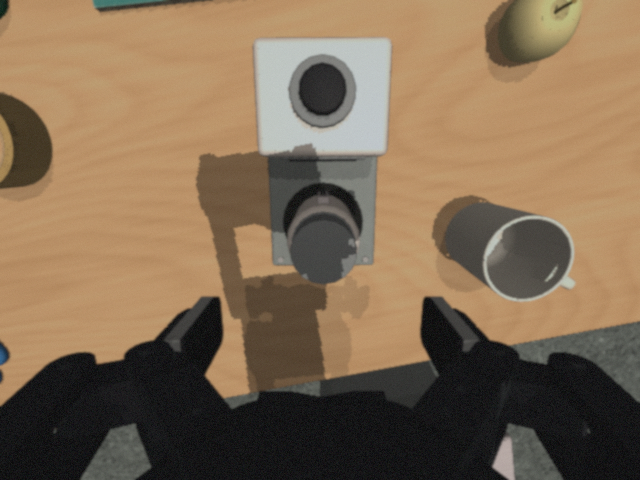

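View pics/sc11.png

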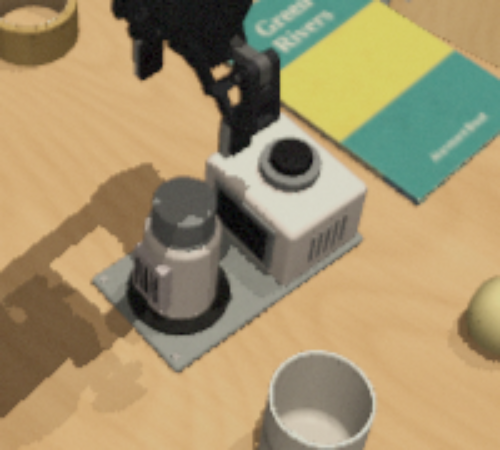

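The canister is centred within about 1 mm, the narrow plate faces the window and the bystanders are untouched. Second press.

Call:
play_rows --deltas '[[[0.03,-0.006,0],0],[[0.06,-0.012,0],0],[[0.09,-0.018,-0.02],0],[[0.113,-0.024,-0.06],0],[[0.113,-0.024,-0.08],0]]' --grip -1

```text
time: 24.25
tool_pos: [0.6056, 0.0061, 0.1364]
tool_rot: [-0.0, 0.994, -0.106, -0.004]
contact_force: [-0.6, -0.1, 0.7]
gripper_width: 0.001
```

Call:
play_rows --deltas '[[[0,0,0],0],[[0,0,0],0],[[0,0,-0.012],0],[[0,0,-0.024],0],[[0,0,-0.024],0]]'

```text
time: 24.88
tool_pos: [0.6062, 0.0064, 0.1156]
tool_rot: [-0.0, 0.994, -0.105, -0.001]
contact_force: [0.3, 0.3, -0.2]
gripper_width: 0.003
```

```bash
python3 chk.py 12
```

```text
24.875 [0.60619828 0.00642998 0.11562578] [-1.40308731e-05  9.94431937e-01 -1.05371404e-01 -1.41035310e-03] [-1.12100794e-01  1.07464149e-01  1.75460594e+00  1.00478403e-05
  1.28234340e+00  1.66982763e+00] [ 0.29033256  0.27060923 -0.20366739] 0.0028977235585727883
btn 4791 [0.61769701 0.00332431 0.09976505] [0.0968682  0.10545435] ((0.6097762584686279, 0.005044213496148586), 0.025666221976280212)
```

View pics/sc12.png

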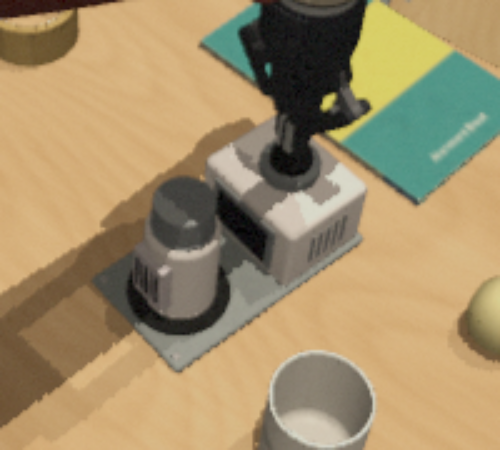

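The tips are centred over the cap again, so I'm pressing.

Call:
play_rows --deltas '[[[0,0,-0.006],0],[[0,0,-0.011],0],[[0,0,-0.014],0],[[0,0,-0.017],0],[[0,0,-0.018],0]]'

```text
time: 25.6
tool_pos: [0.6072, 0.0063, 0.0995]
tool_rot: [0.0, 0.994, -0.105, -0.0]
contact_force: [-3.0, 0.9, 4.9]
gripper_width: 0.002
```

Call:
play_rows --deltas '[[[0,0,-0.0015],0],[[0,0,-0.003],0],[[0,0,-0.0035],0],[[0,0,-0.0035],0]]'

```text
time: 26.1
tool_pos: [0.6074, 0.0063, 0.0979]
tool_rot: [0.0, 0.994, -0.105, -0.0]
contact_force: [-8.3, 1.4, 11.2]
gripper_width: -0.004
```

Bottomed out again (z = 0.0979, 11 N). Retreating.

Call:
play_rows --deltas '[[[0,0,0],0],[[0,0,0.02],0],[[0,0,0.06],0],[[0,0,0.11],0],[[0,0,0.15],0]]'

```text
time: 26.72
tool_pos: [0.6081, 0.0062, 0.2486]
tool_rot: [-0.0, 0.994, -0.105, 0.002]
contact_force: [0.9, 0.0, 0.0]
gripper_width: 0.003
```

Call:
play_rows --deltas '[[[-0.03,0.006,0],0],[[-0.06,0.012,0],0],[[-0.09,0.018,0],0],[[-0.11,0.024,0],0],[[-0.11,0.024,0],0]]'

```text
time: 27.35
tool_pos: [0.4971, 0.0305, 0.2464]
tool_rot: [-0.0, 0.994, -0.105, 0.001]
contact_force: [-0.1, -0.5, 0.5]
gripper_width: -0.003
```

```bash
python3 chk.py 13
```

```text
27.35 [0.49707997 0.03052695 0.24636523] [-5.40064845e-05  9.94454674e-01 -1.05160845e-01  1.04683388e-03] [-8.82533262e-02 -2.68361357e-01  1.88454408e+00  7.22736471e-05
  1.52331472e+00  1.69325104e+00] [-0.06373036 -0.50880162  0.54916618] -0.0026935555827636757
lid 2925 [0.4958606  0.02837285 0.13418085] ((0.4946144223213196, 0.028522977605462074), 0.025170620530843735)
btn 2728 [0.60892075 0.00480652 0.1005256 ] [0.1034597  0.10501044] ((0.6091158390045166, 0.004712856840342283), 0.025633012875914574)
```

View pics/w13.png

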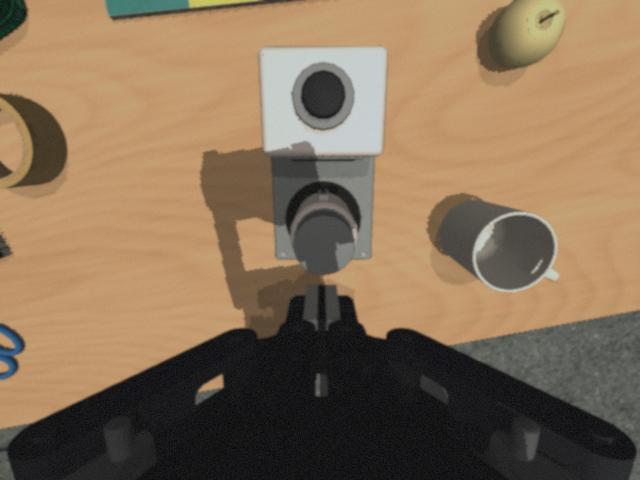

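View pics/sc13.png

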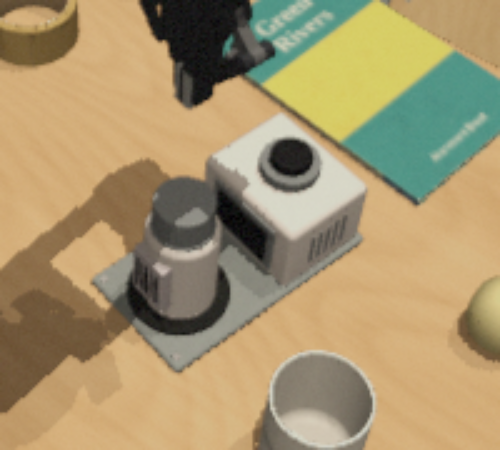

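The canister stands on the pad with its narrow plate towards the window. The button is up again (90th-percentile height 0.105), and the gripper is clear of everything.

```bash
python3 -c "
from plant import ticket
print(ticket.job_done())"
```

```text
the job is handed in; nothing more can be done
None
```

I scanned both plates and handed the job in at about 27 s of the 72 s allowed; the hand-in gives no verdict.

- **Wide plate:** I set the canister on the pad with the wide plate facing the window, let go and pressed the button. It bottomed out: the force rose to 14 N with no more travel.
- **Narrow plate:** I took the canister again, turned it half round, let go and pressed once more. The button bottomed out at the same height, at 11 N.

**Last checks:**
- **Canister:** it stands upright on the pad, with its lid centre within about 2 mm of the pad centre I measured. The narrow plate is square to the window as far as the wrist picture shows.
- **Button and gripper:** the button is up again, and the gripper is more than 10 cm clear of everything.
- **Mug, tape and apple:** they show no movement in the pictures; I did not measure their positions.

**Small disagreements:** repeated views of the lid differed by 2 to 4 mm. My estimates of the scanner's direction ran from −11.4° to −12.6°, and I used −12.1°. All of this is well inside the limits.

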